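# Press the tube caps home and hold the sprung carrier out at its mark

## Robot

A 7-joint arm with a two-finger parallel gripper is mounted at the origin on a cart in front of the work surface, level with it; the furniture and walls round the work are solid. World frame = base frame: x ahead of the robot, y to its left, z up, the work surface at z = 0. Lengths are in m, angles in rad, forces in N, time in s.
With the tool pointing down it reaches from about 0.4 to 0.85 m from the base axis. Payload 4.5 kg.
Tool frame: the origin (TCP) lies at the very end of the fingers, on their centre line; the grasp point (between the pads) lies 19 mm behind it (r.grip_point_offset is the distance from the TCP to the grasp point, in m); z points along the fingers, y is the line along which they close (so a half turn about z gives the same grasp; the last joint's range is limited). The gripper opens to 88 mm and grips with 3 to 60 N. Pads are 18 mm wide; open, the fingers measure 123 mm over their backs; the gripper's body (75 mm by 187 mm) begins 45 mm behind the grasp point.
Start: joints at [-1.226, 0.689, -0.195, 1.565, 0.157, 0.902, -0.215], TCP at [0.191, 0.595, 0.239] pointing down, gripper open.
Joint ranges: [-3.01, 3.01], [-0.46, 2.08], [-1.47, 1.51], [0.13, 2.56], [-1, 4.14], [0.04, 2.09], [-2.66, 2.66]. Speed limits (rad/s): [2.57, 2.57, 3.14, 3.14, 3.14, 3.14, 3.14].

## Interface

Orientations are given as a unit quaternion [x, y, z, w].
In Python, from plant import r gives the robot as it stands.
- The arm moves only by the tool carry_out, never from a script. Its argument "rows" is a list of rows, each a list of 3 entries, a list of its own where there are three numbers: the shift along the tool's x, y, z in cm, then the turn, a rotation vector about the tool's x, y, z in degrees, then the closure, from 0 (fully open) to 1 (shut). A call has 1 to 12 rows; each row is the pose to reach, as a shift and turn from the pose commanded when the call began, along the tool's axes at that moment; what a row does not reach only later rows make up. A row lasts 1/10 s, in which the tool goes at most 50 mm and 8.59 degrees, less where a joint would pass 70% of its speed; a pose out of reach is approached as far as the arm can. A call with a gripper value outside its range is refused whole. The fingers move at their own pace and stop on an object; "newtons" is the grip in N (left out, the last holds). Time passes only in rows, so rows that repeat a pose let the fingers close. It gives the time, the measured TCP pose, the force, the opening and the grip force at its end, in the units of the state.
- r.get_state(): the state, without advancing time (a new reading comes with each control period).
- r.snapshot(name): name is "scene" or "top" or "wrist"; returns a dict with "image" (400x640x3 uint8, red, green, blue), "fx", "fy", "cx", "cy" (pixels), "dist_coeffs" ([k1, k2, p1, p2, k3] as OpenCV has them; the pictures are not rectified), "pose" (4x4, takes a point from camera to world coordinates). Camera axes: x right, y up, looking along -z (the intrinsics and any distortion apply to the point x, -y, -z); pixel columns grow to the right and rows downward; lengths in m; the calibration is good to about 2 mm. A picture is of the moment at which its call begins. There is no depth.
- r.finish_job(): hands the job in; it is judged then, once.
The state is a dict: "clock": time; "q": joint angles; "qd": joint speeds; "joint_torque": joint torques, N m; "tool_pos": TCP position; "eef_rot": TCP orientation; "contact_force": force on the tool from outside, world axes, zero at the start; "moment": the same for the moment, N m; "opening": opening from 0.0 (shut) to 1.0 (fully open); "finger_force": force on a finger pad.
Only numpy, scipy, OpenCV 4.12 (cv2) and the standard library are available. Lean on these libraries where they do the work, as an engineer would, in place of code of your own. Each camera call takes 0.05 s, during which the arm holds its last target. There are 200 camera calls.

## Task

Use the small hand press to seat the caps on the tube strip: swing its sprung lever fully down to the stop and let it spring back up. Then take the carrier by its upright grip tab, draw it out against its spring until the index fin on the carrier lines up with the blade of the mark clamp on the press's rail, and keep it there so that a colleague can lift the strip out: finish while still holding it at the mark, as it springs back if let go. Leave the carrier home until the lever is back up, and leave the other things on the bench where they are.

Things in the scene. Friction and masses are not known exactly. Their poses are not given: they have to be found in the camera images.
- press: Grey and aluminium hand press, fixed. Origin: underside, below the head's centre. Its y axis is the way the carrier pulls out (to the robot's left); the lever's paddle is on its -x side, near the robot. Bed 110 mm in x, y -50 to +155 mm, 12 mm thick. Rails along y at x = -33.5 and +33.5 mm, tops at 28 mm. Head 103 mm in x, y -38 to +38 mm, top at 95 mm; hinge cheeks at its back reach 128 mm.
- lever (a joint): Lever angle in rad: 0 = up at rest, 0.5 = fully down on the stop. Sprung: it returns by itself. The paddle needs about 3 N downwards to start and about 9 N at the stop.
- lever_tip (a point): Centre of the top of the lever's black paddle (34 mm along the lever, 36 mm across), 161 mm above the bench at rest, 55 mm lower when fully down. At rest 71 mm from the press origin along -x, y = 0; it moves almost straight down, 10 mm outwards in -x. The lever, a 16 mm wide steel bar, is hinged about the press y axis at x = +32 mm, 115 mm high, 112 mm from the paddle.
- carrier (a joint): Pull-out of the carrier in m: 0 = home, grows as it slides out along the press +y axis, limit 0.100. A spring draws it home: 4.5 N at home, plus 0.9 N for each 10 mm, about 9 to 12 N at the mark.
- carrier_grip (a point): Grasp point of the carrier's upright black grip tab: centre in plan, 70 mm above the bench. The tab is 14 mm thick along the press y axis and 30 mm along x, free from 38 to 90 mm above the bench. At home it stands 130 mm from the press origin along y, 85 mm clear of the head. The white carrier (52 mm wide, clear tube strip in it) is 36 mm high under the tab.
- carrier_index (a point): Top of the outer end of the carrier's index fin, a dark steel blade 2 mm thick, on the carrier's edge beside the rail that is nearer the robot, 34.5 mm above the bench; moves with the carrier. At home it is 55 mm from the press origin along y.
- mark_line (a point): Top inner end of the dark upright blade (2 mm thick) of the mark clamp, a 16 mm steel block with a thumb screw, fixed on the rail nearer the robot, 44 mm above the bench. Axes as the press. The carrier is at the mark when carrier_index and mark_line have the same coordinate along the press y axis: 50 to 80 mm of pull, set differently each time.
- violet_rack: Violet micro tube rack, 48 x 112 x 32 mm, origin at the centre of its underside. Bystander.
- tip_box: Yellow pipette tip box, 85 x 123 x 60 mm, origin at the centre of its underside. Bystander.
- beaker: Clear plastic beaker, 53 mm across, 70 mm high, origin at the centre of its underside. Bystander.
- boat: White square weighing boat, 61 x 61 x 14 mm, origin at the centre of its underside. Bystander.

How it is judged:
By the outcome, as a careful person would: the job done as asked, in the order asked, and still so for the second after the job is handed in, while the arm keeps its last pose, push and grip.
It also fails if it takes over 48 s, if anything falls off the work surface, if the arm or the gripper's body presses on something with over 40 N, if the wrist force passes 120 N, or if a joint passes its speed limit or range.

## Working session

There is one attempt and no reset: what is moved stays moved. The work goes in short steps, Python scripts to look and compute and a tool call to move; the robot and the scene stay as the last step left them, time stands still between calls to the robot, and variables do not carry over. Pictures are saved under pics/ and viewed, at most 10 in all, crops included, and the job is handed in when it is done.

Besides the shell and the picture viewer there is one more tool, called in YAML: its name, and indented under it one key for each argument. carry_out: Moves the arm, as the interface text tells. Its arguments: {"type":"object","properties":{"rows":{"type":"array"},"newtons":{"type":"number"}},"required":["rows"]}

```bash
mkdir -p pics
cat > h.py <<'E'
import numpy as np, cv2, json
from plant import r
def snap(name,fn):
    s=r.snapshot(name); cv2.imwrite(f'pics/{fn}.png',s['image'][:,:,::-1])
    d={k:np.asarray(v).tolist() for k,v in s.items() if k!='image'}
    json.dump(d,open(f'pics/{fn}.json','w')); return s
def load(fn): return {k:np.array(v) for k,v in json.load(open(f'pics/{fn}.json')).items()}
def ray(c,uv):
    K=np.array([[c['fx'],0,c['cx']],[0,c['fy'],c['cy']],[0,0,1]],float)
    n=cv2.undistortPoints(np.array([[uv]],float),K,np.array(c['dist_coeffs'],float))[0,0]
    P=c['pose']; d=P[:3,:3]@np.array([n[0],-n[1],-1]); return P[:3,3],d/np.linalg.norm(d)
def atz(c,uv,z):
    o,d=ray(c,uv); return o+d*(z-o[2])/d[2]
def proj(c,p):
    K=np.array([[c['fx'],0,c['cx']],[0,c['fy'],c['cy']],[0,0,1]],float)
    P=c['pose']; q=P[:3,:3].T@(np.array(p)-P[:3,3]); q=q*[1,-1,-1]
    return cv2.projectPoints(q.reshape(1,1,3),np.zeros(3),np.zeros(3),K,np.array(c['dist_coeffs'],float))[0].ravel()
def tri(*cu):
    A=np.zeros((3,3));b=np.zeros(3)
    for c,uv in cu:
        o,d=ray(c,uv);M=np.eye(3)-np.outer(d,d);A+=M;b+=M@o
    return np.linalg.solve(A,b)
E
python3 - <<'E'
from h import *
np.set_printoptions(precision=3,suppress=True)
a=[snap(n,n+'0') for n in('scene','top','wrist')]
for x in a: print(x['pose'],x['fx'],x['dist_coeffs'])
cv2.imwrite('pics/st.png',np.vstack([cv2.resize(a[0]['image'],(480,300)),cv2.resize(a[2]['image'],(480,300))])[:,:,::-1])
s=r.get_state();print(s['tool_pos'],s['eef_rot'],s['opening'],s['clock'])
E
```

```text
[[-0.601  0.348 -0.72  -0.727]
 [-0.8   -0.261  0.541  0.872]
 [ 0.001  0.9    0.435  0.826]
 [ 0.     0.     0.     1.   ]] 458.1026006154756 [-0.093  0.     0.     0.     0.   ]
[[-0.024  0.989 -0.143  0.305]
 [-1.    -0.022  0.012 -0.022]
 [ 0.009  0.143  0.99   1.349]
 [ 0.     0.     0.     1.   ]] 451.61350454035045 [-0.099  0.     0.     0.     0.   ]
[[ 0.305 -0.917 -0.256  0.124]
 [ 0.952  0.294  0.084  0.616]
 [-0.001 -0.269  0.963  0.385]
 [ 0.     0.     0.     1.   ]] 330.9606789493142 [-0.035  0.     0.     0.     0.   ]
[0.191 0.595 0.238] [ 0.155  0.988 -0.001 -0.   ] 0.9988595181699499 0.15
```

View pics/top0.png

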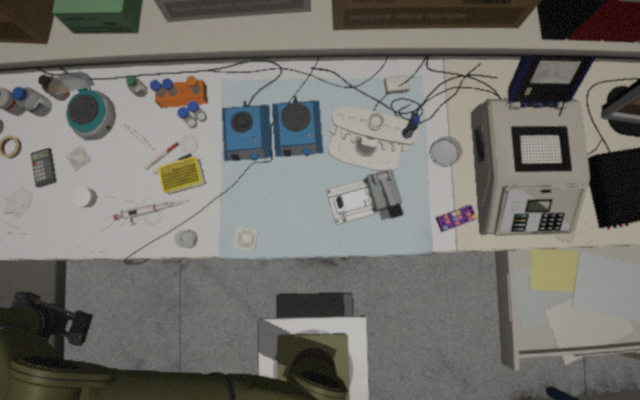

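View pics/scene0.png

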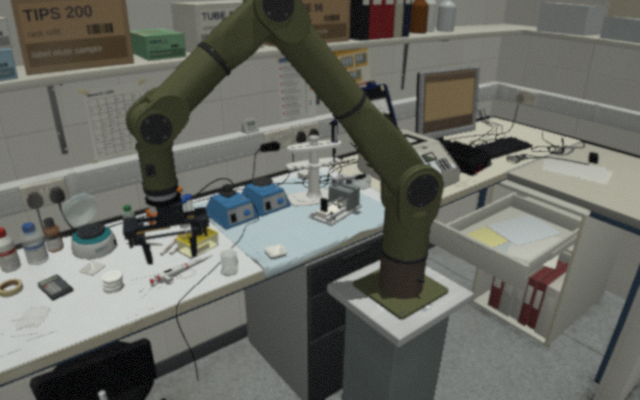

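The top view shows the press around (367,196) with the lever paddle near (395,212) and the grip tab near (350,200). I'll enlarge both views.

Run:
```python
from h import *
a=cv2.imread('pics/top0.png')[160:230,320:420]; b=cv2.imread('pics/scene0.png')[170:235,300:400]
a=cv2.resize(a,None,fx=8,fy=8,interpolation=cv2.INTER_CUBIC);b=cv2.resize(b,None,fx=8,fy=8,interpolation=cv2.INTER_CUBIC)
cv2.imwrite('pics/ca.png',a);cv2.imwrite('pics/cb.png',b)
```

```text
(no output)
```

View pics/ca.png

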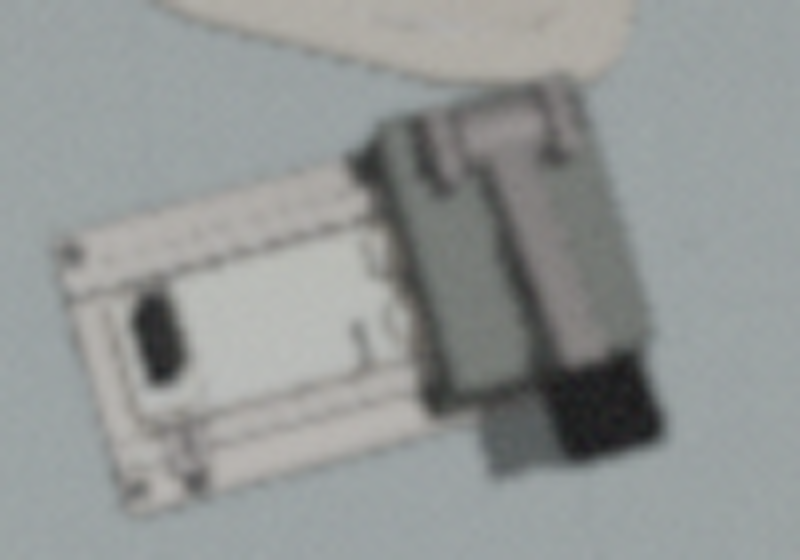

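View pics/cb.png

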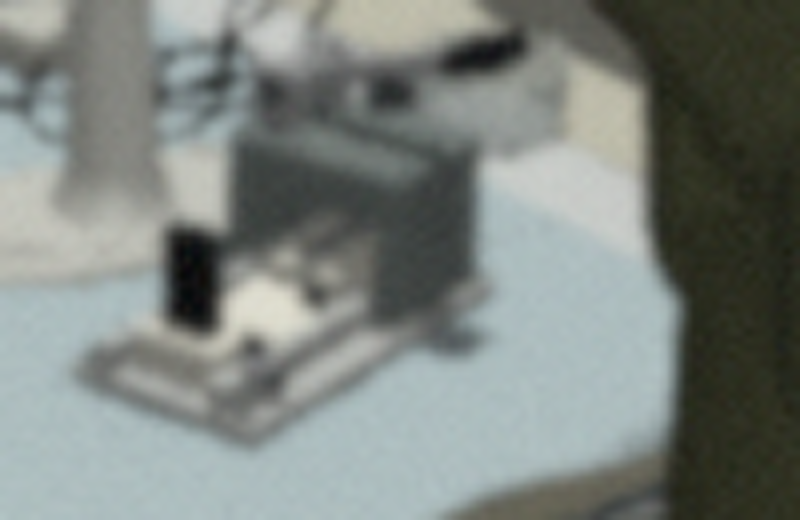

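Top crop: paddle centre ≈ (605,405), tab ≈ (157,330), bed end corners (62,237) and (130,515). Scene crop: paddle ≈ (485,48), tab top ≈ (193,232).

Run:
```python
from h import *
from scipy.spatial.transform import Rotation as R
np.set_printoptions(precision=4,suppress=True)
T=load('top0');S=load('scene0')
t=lambda u,v:(320+u/8-.44,160+v/8-.44); s=lambda u,v:(300+u/8-.44,170+v/8-.44)
print('paddle',tri((T,t(605,408)),(S,s(485,48))),atz(T,t(605,408),.161))
print('tabtop',tri((T,t(157,335)),(S,s(193,230))),atz(T,t(157,335),.09))
c1=atz(T,t(62,237),.012);c2=atz(T,t(130,515),.012);print(c1,c2,np.linalg.norm(c1-c2))
ex=(c1-c2)/np.linalg.norm(c1-c2);ey=np.array([-ex[1],ex[0],0]);yaw=np.degrees(np.arctan2(ex[1],ex[0]));print(yaw)
O=(c1+c2)/2-.155*ey;O[2]=0;print('O',O)
# yaw also from head top edge and rails
h=[atz(T,t(*p),.095) for p in((385,122),(445,412))];d=h[0]-h[1];print('head',np.degrees(np.arctan2(d[1],d[0])),h, [( (p-O)@ex,(p-O)@ey) for p in h])
for n,p in dict(paddle=(-.071,0,.161),tab=(0,.13,.09)).items():print(n,O+ex*p[0]+ey*p[1]+[0,0,p[2]])
st=r.get_state();print(R.from_quat(st['eef_rot']).as_matrix(),st['tool_pos'])
```

```text
paddle [ 0.4394 -0.2295  0.1596] [ 0.4392 -0.2293  0.161 ]
tabtop [ 0.4765 -0.0845  0.0919] [ 0.4767 -0.0846  0.09  ]
[ 0.5252 -0.054   0.012 ] [ 0.4201 -0.0765  0.012 ] 0.10743257382046
12.131840743568915
O [ 0.5052 -0.2168  0.    ]
head 9.35757196352993 [array([ 0.5502, -0.1674,  0.095 ]), array([ 0.4465, -0.1845,  0.095 ])] [(np.float64(0.05438993289943496), np.float64(0.038859098193476244)), (np.float64(-0.05061237655438876), np.float64(0.04394730016079693))]
paddle [ 0.4358 -0.2317  0.161 ]
tab [ 0.4779 -0.0897  0.09  ]
[[-0.9521  0.3057 -0.0003]
 [ 0.3057  0.9521 -0.0014]
 [-0.0001 -0.0014 -1.    ]] [0.191  0.5946 0.2381]
```

carry_out:
  rows:
    - [[-36, -24.5, -2.5], [0, 0, -29], 1]
    - [[-36, -24.5, -2.5], [0, 0, -29], 1]
    - [[-36, -24.5, -2.5], [0, 0, -29], 1]
    - [[-36, -24.5, -2.5], [0, 0, -29], 1]
    - [[-36, -24.5, -2.5], [0, 0, -29], 1]
    - [[-36, -24.5, -2.5], [0, 0, -29], 1]
    - [[-36, -24.5, -2.5], [0, 0, -29], 1]
    - [[-36, -24.5, -2.5], [0, 0, -29], 1]
    - [[-36, -24.5, -2.5], [0, 0, -29], 1]
    - [[-36, -24.5, -2.5], [0, 0, -29], 1]
    - [[-36, -24.5, -2.5], [0, 0, -29], 1]
    - [[-36, -24.5, -2.5], [0, 0, -29], 1]
  newtons: 20

```text
clock: 1.35
tool_pos: [0.4579, 0.2532, 0.2637]
eef_rot: [-0.099, 0.995, 0.001, -0.0]
contact_force: [-1.5, 0.9, 0.6]
opening: 0.006
finger_force: 0.0
```

carry_out:
  rows:
    - [[9, -40, -2], [0, 0, 0], 1]
    - [[9, -40, -2], [0, 0, 0], 1]
    - [[9, -40, -2], [0, 0, 0], 1]
    - [[9, -40, -2], [0, 0, 0], 1]
    - [[9, -40, -2], [0, 0, 0], 1]
    - [[9, -40, -2], [0, 0, 0], 1]
    - [[9, -40, -2], [0, 0, 0], 1]
    - [[9, -40, -2], [0, 0, 0], 1]
    - [[9, -40, -2], [0, 0, 0], 1]
    - [[9, -40, -2], [0, 0, 0], 1]
    - [[9, -40, -2], [0, 0, 0], 1]
    - [[9, -40, -2], [0, 0, 0], 1]

```text
clock: 2.55
tool_pos: [0.4488, -0.1551, 0.2838]
eef_rot: [-0.1, 0.995, 0.001, 0.0]
contact_force: [0.3, 0.4, -0.4]
opening: 0.006
finger_force: 0.0
```

Run:
```python
from h import *
s=snap('wrist','w1'); st=r.get_state();print(st['tool_pos'],st['eef_rot'],s['pose'][:3,3])
```

```text
[ 0.448737   -0.1554664   0.28375911] [-9.99393145e-02  9.94993404e-01  4.98748778e-04  9.84341844e-05] [ 0.38009337 -0.16960362  0.43032251]
```

View pics/w1.png

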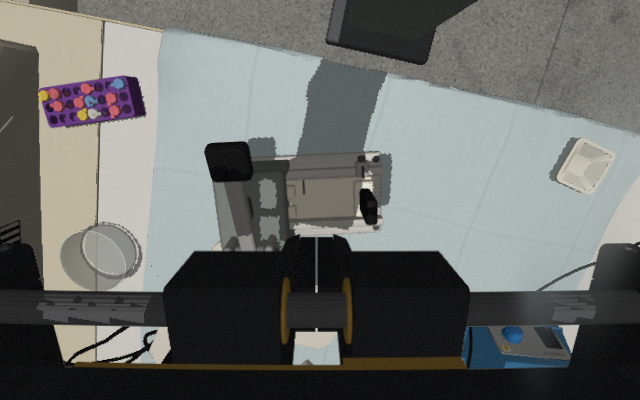

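Wrist view: paddle top centred near (229,161), tab near (369,205), clamp near (361,168). Enlarging.

Run:
```python
from h import *
np.set_printoptions(precision=4,suppress=True)
W=load('w1');T=load('top0')
a=cv2.imread('pics/w1.png')[135:240,270:400];cv2.imwrite('pics/cw.png',cv2.convertScaleAbs(cv2.resize(a,None,fx=6,fy=5.7,interpolation=cv2.INTER_CUBIC)if 0 else cv2.resize(a,None,fx=5.6,fy=5.6,interpolation=cv2.INTER_CUBIC),alpha=1.4))
t=lambda u,v:(320+u/8-.44,160+v/8-.44)
print(tri((W,(229,161)),(T,t(605,408))),atz(W,(229,161),.161))
c=[atz(W,p,.161)for p in((206,144),(248,142),(252,178),(211,181))]
for i in range(4):
    d=c[(i+1)%4]-c[i];print(np.linalg.norm(d),np.degrees(np.arctan2(d[1],d[0])))
```

```text
[ 0.4396 -0.2311  0.1541] [ 0.4379 -0.2302  0.161 ]
0.03432607139377115 104.01715272727067
0.029823912448104242 14.843553433389081
0.03460306788900583 -74.32420607173277
0.0308228418904073 -165.6712066271645
```

View pics/cw.png

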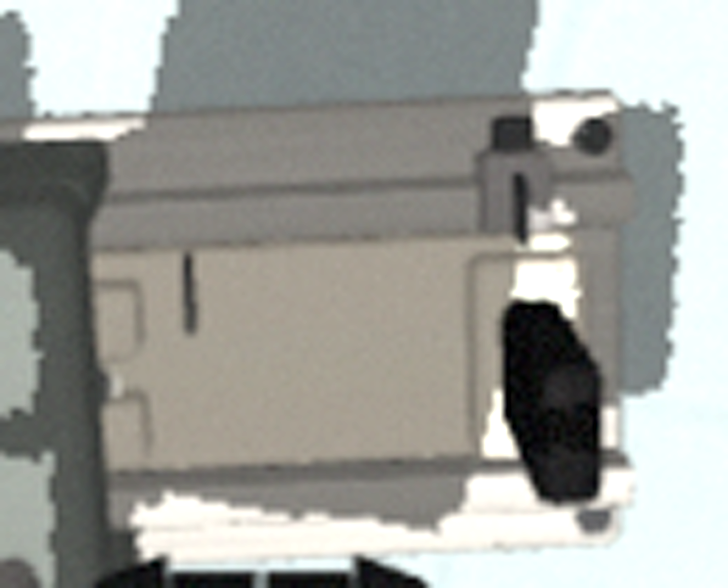

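Crop: fin outer end ≈ (187,255), clamp blade inner end ≈ (522,242), bed corners ≈ (615,92) and (622,538).

```bash
cat > fit.py <<'E'
from h import *
from scipy.optimize import least_squares
np.set_printoptions(precision=4,suppress=True)
W=load('w1');T=load('top0')
w=lambda u,v:(270+u/5.6-.41,135+v/5.6-.41);t=lambda u,v:(320+u/8-.44,160+v/8-.44)
M=[(W,w(615,92),(-.055,.155,.012)),(W,w(622,538),(.055,.155,.012)),(W,(229,161),(-.071,0,.161)),
 (T,t(62,237),(.055,.155,.012)),(T,t(130,515),(-.055,.155,.012)),(T,t(605,408),(-.071,0,.161)),(T,t(445,412),(-.0515,.038,.095)),(T,t(385,122),(.0515,.038,.095)),(T,t(157,332),(0,.13,.09))]
def wp(p,v):
    c,s=np.cos(p[2]),np.sin(p[2]);return np.array([p[0]+c*v[0]-s*v[1],p[1]+s*v[0]+c*v[1],v[2]])
f=lambda p:np.concatenate([(proj(C,wp(p,v))-u) for C,u,v in M])
o=least_squares(f,[.505,-.217,.2],loss='soft_l1');P=o.x
def tp(q):
    d=q-np.array([P[0],P[1],0]);c,s=np.cos(P[2]),np.sin(P[2]);return np.array([c*d[0]+s*d[1],-s*d[0]+c*d[1],q[2]])
if __name__=='__main__':
    print(P,np.degrees(P[2]));print(f(P).reshape(-1,2))
    a=tp(atz(W,w(187,253),.0345));b=tp(atz(W,w(522,242),.044));print('fin',a,'mark',b,'pull',b[1]-a[1],b[1]-.055)
    print('paddle',wp(P,(-.071,0,.161)),'down',wp(P,(-.081,0,.106)),'grip',wp(P,(0,.13,.07)))
E
python3 fit.py
```

```text
[ 0.5072 -0.2141  0.2314] 13.255855478487849
[[ 2.5013 -0.4338]
 [-0.6233  1.1216]
 [-0.2066  0.1911]
 [-1.1115  0.0281]
 [-0.2136  0.6931]
 [ 0.4176  0.4017]
 [ 1.5624 -0.6806]
 [-0.7008  0.5893]
 [ 1.04    0.1114]]
fin [-0.0253  0.0546  0.0345] mark [-0.0276  0.1265  0.044 ] pull 0.07189975664055029 0.07153440156030141
paddle [ 0.4381 -0.2304  0.161 ] down [ 0.4283 -0.2327  0.106 ] grip [ 0.4774 -0.0876  0.07  ]
```

carry_out:
  rows:
    - [[3, -7.1, 0], [0, 0, -2], 1]
    - [[3, -7.1, 0], [0, 0, -2], 1]
    - [[3, -7.1, 3], [0, 0, -2], 1]
    - [[3, -7.1, 6], [0, 0, -2], 1]
    - [[3, -7.1, 9], [0, 0, -2], 1]
    - [[3, -7.1, 10.5], [0, 0, -2], 1]
    - [[3, -7.1, 11], [0, 0, -2], 1]
    - [[3, -7.1, 11], [0, 0, -2], 1]
    - [[3, -7.1, 11], [0, 0, -2], 1]

```text
clock: 3.5
tool_pos: [0.4335, -0.2332, 0.1745]
eef_rot: [-0.115, 0.993, -0.0, 0.001]
contact_force: [0.4, 0.1, -0.2]
opening: 0.004
finger_force: 0.0
```

carry_out:
  rows:
    - [[0, 0.2, 1], [0, 0, 0], 1]
    - [[0, 0.2, 1.5], [0, 0, 0], 1]
    - [[0, 0.2, 2], [0, 0, 0], 1]
    - [[0.1, 0.2, 2.7], [0, 0, 0], 1]
    - [[0.2, 0.2, 3.4], [0, 0, 0], 1]
    - [[0.3, 0.2, 4.1], [0, 0, 0], 1]
    - [[0.4, 0.2, 4.8], [0, 0, 0], 1]
    - [[0.5, 0.2, 5.4], [0, 0, 0], 1]
    - [[0.5, 0.2, 6.0], [0, 0, 0], 1]
    - [[0.5, 0.2, 6.2], [0, 0, 0], 1]
    - [[0.5, 0.2, 6.2], [0, 0, 0], 1]

```text
clock: 4.6
tool_pos: [0.4272, -0.2329, 0.1114]
eef_rot: [-0.115, 0.993, -0.0, -0.0]
contact_force: [-2.7, -1.4, 7.9]
opening: 0.004
finger_force: 3.8
```

carry_out:
  rows:
    - [[0, 0, 0.2], [0, 0, 0], 1]
    - [[0, 0, 0.4], [0, 0, 0], 1]
    - [[0, 0, 0.5], [0, 0, 0], 1]
    - [[0, 0, 0.5], [0, 0, 0], 1]

```text
clock: 5.0
tool_pos: [0.4275, -0.2329, 0.1067]
eef_rot: [-0.115, 0.993, -0.0, 0.0]
contact_force: [-1.6, -1.0, 7.5]
opening: 0.002
finger_force: 4.1
```

carry_out:
  rows:
    - [[0, 0, 0.1], [0, 0, 0], 1]
    - [[0, 0, 0.2], [0, 0, 0], 1]
    - [[0, 0, 0.2], [0, 0, 0], 1]

```text
clock: 5.3
tool_pos: [0.4275, -0.233, 0.1059]
eef_rot: [-0.115, 0.993, -0.001, 0.001]
contact_force: [-4.2, -0.7, 21.6]
opening: 0.006
finger_force: 10.7
```

Force jumped to 21.6 N at the stop. Now let it rise and back off.

carry_out:
  rows:
    - [[0, 0, -0.5], [0, 0, 0], 1]
    - [[-0.1, 0, -1.5], [0, 0, 0], 1]
    - [[-0.3, 0, -2.5], [0, 0, 0], 1]
    - [[-0.4, 0, -3.5], [0, 0, 0], 1]
    - [[-0.5, 0, -4.5], [0, 0, 0], 1]
    - [[-0.5, 0, -5.5], [0, 0, 0], 1]
    - [[-0.5, 0, -7], [0, 0, 0], 1]
    - [[-0.5, 0, -10], [0, 0, 0], 0.6]
    - [[-0.5, 0, -13], [0, 0, 0], 0.3]
    - [[-0.5, 0, -13], [0, 0, 0], 0.3]
    - [[-0.5, 0, -13], [0, 0, 0], 0.3]

```text
clock: 6.4
tool_pos: [0.4325, -0.2315, 0.2349]
eef_rot: [-0.115, 0.993, -0.0, 0.001]
contact_force: [0.5, 0.1, -0.4]
opening: 0.343
finger_force: 0.0
```

Run:
```python
from fit import *
s=snap('wrist','w2');t2=snap('top','t2');st=r.get_state();print(st['tool_pos'],st['opening'],st['contact_force'])
print('paddle exp',proj(s,wp(P,(-.071,0,.161))))
i=s['image'][60:300,120:520,::-1];cv2.imwrite('pics/cw2.png',cv2.convertScaleAbs(cv2.resize(i,None,fx=2,fy=2,interpolation=cv2.INTER_CUBIC),alpha=1.3))
```

```text
[ 0.4316 -0.2313  0.2338] 0.43388944946503394 [0.0153 0.5564 0.3163]
paddle exp [315.9185 216.4252]
```

View pics/cw2.png

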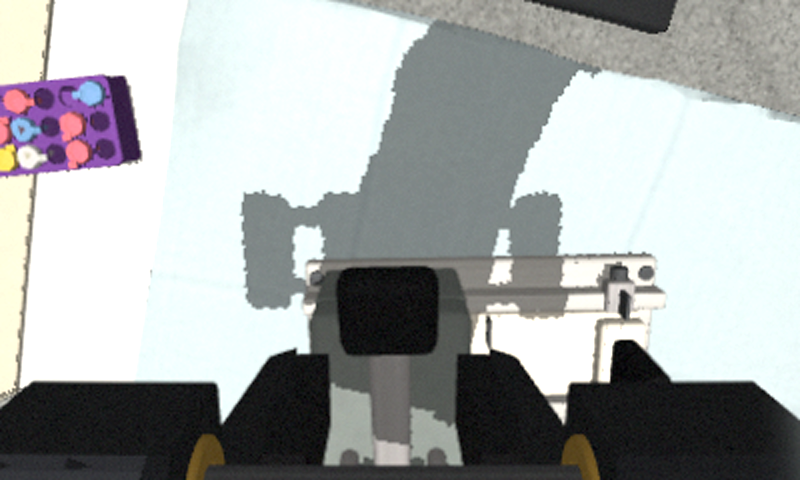

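The paddle is at (314,216), where the rest pose predicts it, so the lever is back up. Next, the tab.

carry_out:
  rows:
    - [[-7.7, 13.1, 0], [0, 0, 0], 0]
    - [[-7.7, 13.1, 0], [0, 0, 0], 0]
    - [[-7.7, 13.1, 0], [0, 0, 0], 0]
    - [[-7.7, 13.1, 0], [0, 0, 0], 0]
    - [[-7.7, 13.1, 4], [0, 0, 0], 0]
    - [[-7.7, 13.1, 8], [0, 0, 0], 0]
    - [[-7.7, 13.1, 12], [0, 0, 0], 0]
    - [[-7.7, 13.1, 15], [0, 0, 0], 0]
    - [[-7.7, 13.1, 17], [0, 0, 0], 0]
    - [[-7.7, 13.1, 18.2], [0, 0, 0], 0]
    - [[-7.7, 13.1, 18.2], [0, 0, 0], 0]
    - [[-7.7, 13.1, 18.2], [0, 0, 0], 0]

```text
clock: 7.7
tool_pos: [0.4766, -0.0866, 0.0522]
eef_rot: [-0.115, 0.993, 0.0, -0.001]
contact_force: [0.3, -0.3, -0.3]
opening: 0.997
finger_force: 0.0
```

carry_out:
  rows:
    - [[0, 0, 0], [0, 0, 0], 0.5]
    - [[0, 0, 0], [0, 0, 0], 0.7]
    - [[0, 0, 0], [0, 0, 0], 0.8]
    - [[0, 0, 0], [0, 0, 0], 1]
    - [[0, 0, 0], [0, 0, 0], 1]
    - [[0, 0, 0], [0, 0, 0], 1]
    - [[0, 0, 0], [0, 0, 0], 1]
    - [[0, 0, 0], [0, 0, 0], 1]
    - [[0, 0, 0], [0, 0, 0], 1]
    - [[0, 0, 0], [0, 0, 0], 1]
  newtons: 40

```text
clock: 8.7
tool_pos: [0.4776, -0.0876, 0.0527]
eef_rot: [-0.115, 0.993, -0.001, 0.0]
contact_force: [0.1, -4.7, -1.3]
opening: 0.153
finger_force: 40.0
```

carry_out:
  rows:
    - [[0, 0.7, 0], [0, 0, 0], 1]
    - [[0, 1.4, 0], [0, 0, 0], 1]
    - [[0, 2.2, 0], [0, 0, 0], 1]
    - [[0, 3, 0], [0, 0, 0], 1]
    - [[0, 3.8, 0], [0, 0, 0], 1]
    - [[0, 4.6, 0], [0, 0, 0], 1]
    - [[0, 5.4, 0], [0, 0, 0], 1]
    - [[0, 6.1, 0], [0, 0, 0], 1]
    - [[0, 6.6, 0], [0, 0, 0], 1]
    - [[0, 6.8, 0], [0, 0, 0], 1]
    - [[0, 6.8, 0], [0, 0, 0], 1]
    - [[0, 6.8, 0], [0, 0, 0], 1]

```text
clock: 9.9
tool_pos: [0.4615, -0.0245, 0.0526]
eef_rot: [-0.113, 0.994, -0.003, -0.001]
contact_force: [0.9, -9.6, -3.0]
opening: 0.16
finger_force: 40.1
```

Run:
```python
from fit import *
s=snap('wrist','w3');t2=snap('top','t3');st=r.get_state();print(st['tool_pos'],st['opening'],st['contact_force'],st['finger_force'])
m=wp(P,(-.0276,.1265,.044));print(proj(s,m))
u,v=map(int,proj(s,m));print(u,v)
u=max(50,min(590,u));v=max(37,min(362,v))
a=cv2.resize(s['image'][v-37:v+38,u-50:u+50],None,fx=8,fy=8,interpolation=cv2.INTER_CUBIC)
cv2.imwrite('pics/cw3.png',cv2.convertScaleAbs(a[:,:,::-1],alpha=1.4));print(u-50,v-37)
```

```text
[ 0.4616 -0.0246  0.0526] 0.1575923826819822 [  2.1128 -10.8696  -2.0797] 40.074504129588604
[176.6807 197.7232]
176 197
126 160
```

View pics/cw3.png

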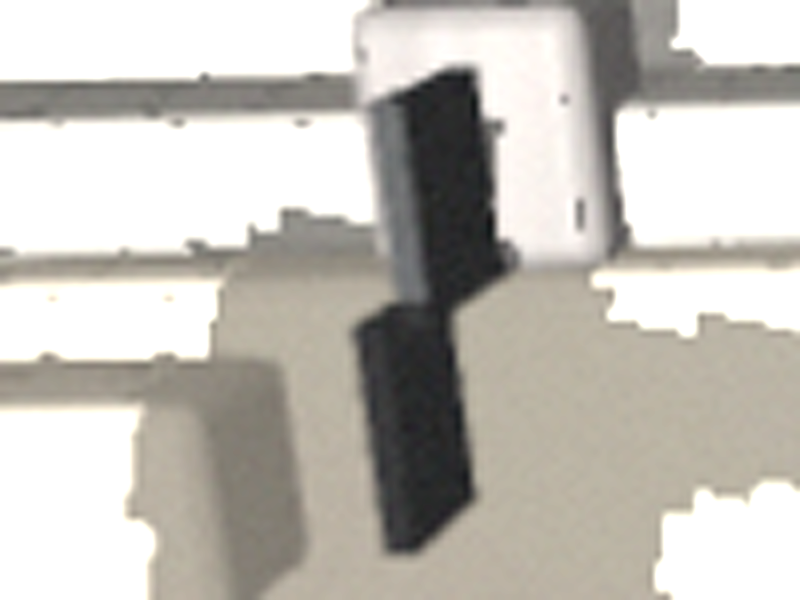

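Crop: clamp blade's top inner end ≈ (413,303), fin's top outer end ≈ (372,332). I'll stretch the dark tones and compute the offset.

Run:
```python
from fit import *
W=load('w3');g=lambda u,v:(126+u/8-.44,160+v/8-.44)
for f in((372,332),(400,550)):print('fin',tp(atz(W,g(*f),.0345)))
for f in((413,303),(388,105)):print('mark',tp(atz(W,g(*f),.044)))
i=cv2.imread('pics/w3.png')[160:235,126:226][30:72,35:70]
a=cv2.resize(i,None,fx=14,fy=14,interpolation=cv2.INTER_CUBIC).astype(float)
cv2.imwrite('pics/cw3b.png',np.clip((a-10)*4,0,255).astype(np.uint8))
```

```text
fin [-0.0232  0.1196  0.0345]
fin [-0.008   0.1196  0.0345]
mark [-0.0277  0.1268  0.044 ]
mark [-0.0401  0.1267  0.044 ]
```

View pics/cw3b.png

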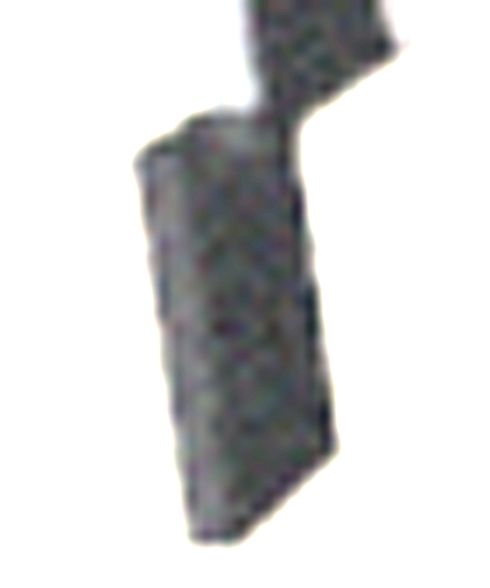

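Top strip of the fin is at crop x≈138–190 (y≈165), confirming a gap of about 7 mm.

carry_out:
  rows:
    - [[0, 0.3, 0], [0, 0, 0], 1]
    - [[0, 0.6, 0], [0, 0, 0], 1]
    - [[0, 0.7, 0], [0, 0, 0], 1]
    - [[0, 0.7, 0], [0, 0, 0], 1]
    - [[0, 0.7, 0], [0, 0, 0], 1]
    - [[0, 0.7, 0], [0, 0, 0], 1]

```text
clock: 10.6
tool_pos: [0.4599, -0.0181, 0.0526]
eef_rot: [-0.113, 0.994, -0.003, -0.001]
contact_force: [0.9, -11.0, -2.1]
opening: 0.153
finger_force: 40.1
```

Run:
```python
from fit import *
s=snap('wrist','w4');st=r.get_state();print(st['tool_pos'],st['opening'],st['contact_force'],st['finger_force'])
u,v=map(int,proj(s,wp(P,(-.0276,.1265,.044))));print(u-50,v-25)
a=cv2.resize(s['image'][v-25:v+50,u-50:u+50],None,fx=8,fy=8,interpolation=cv2.INTER_CUBIC)[:,:,::-1].astype(float)
cv2.imwrite('pics/cw4.png',np.clip(a*2.5-20,0,255).astype(np.uint8))
```

```text
[ 0.4599 -0.0181  0.0526] 0.15458994479247345 [  1.9896 -11.1039  -2.8762] 40.0850613322109
113 173
```

View pics/cw4.png

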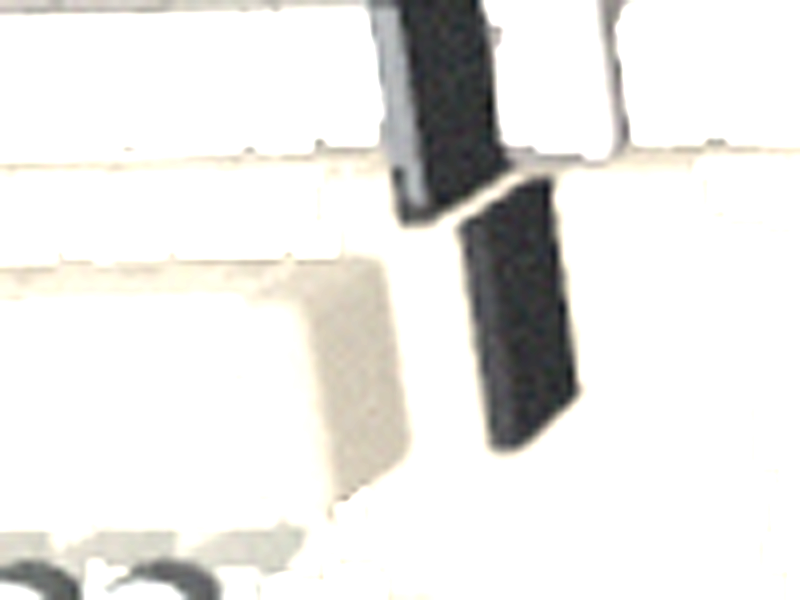

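Crop: clamp blade's inner top end ≈ (414,212), fin's outer top end ≈ (474,232), fin's inner end ≈ (504,446).

Run:
```python
from fit import *
W=load('w4');g=lambda u,v:(113+u/8-.44,173+v/8-.44)
for f in((474,232),(504,446)):print('fin',tp(atz(W,g(*f),.0345)))
for f in((414,212),(388,10)):print('mark',tp(atz(W,g(*f),.044)))
# parallax check: fin top vs mark at common press-y, from top view later
```

```text
fin [-0.023   0.126   0.0345]
fin [-0.0081  0.1262  0.0345]
mark [-0.0271  0.1268  0.044 ]
mark [-0.0397  0.1269  0.044 ]
```

carry_out:
  rows:
    - [[0, 0.08, 0], [0, 0, 0], 1]
    - [[0, 0.08, 0], [0, 0, 0], 1]
    - [[0, 0.08, 0], [0, 0, 0], 1]
    - [[0, 0.08, 0], [0, 0, 0], 1]
    - [[0, 0.08, 0], [0, 0, 0], 1]

```text
clock: 11.15
tool_pos: [0.4597, -0.0173, 0.0526]
eef_rot: [-0.113, 0.994, -0.003, -0.001]
contact_force: [1.4, -10.5, -2.2]
opening: 0.154
finger_force: 40.1
```

Run:
```python
from fit import *
s=snap('wrist','w5');st=r.get_state();print(st['tool_pos'],st['opening'],st['contact_force'],st['finger_force'])
# dark-pixel edges along rows: mark left edge, fin left/right edges, w4 vs w5
for n in('w4','w5'):
    W=load(n);i=cv2.imread(f'pics/{n}.png',0).astype(int)
    for nm,q in(('fin',(-.015,.126,.0345)),('mark',(-.034,.1268,.044))):
        u,v=proj(W,wp(P,q));v=int(round(v));row=i[v,int(u)-12:int(u)+18];print(n,nm,round(u,1),v,int(u)-12,row)
```

```text
[ 0.4597 -0.0173  0.0526] 0.1546162862514388 [  2.0512 -11.9301  -3.4501] 40.086414171382785
w4 fin 173.6 216 161 [ 88  97 126 129 128 128 127 126 127 128 116  74  44  40  40  32  25  29
  29  29  28  29  30  61 115 128 129 128 127 127]
w4 mark 162.4 185 150 [206 207 207 208 208 207 207 207 206 194 120  83  84  77  51  32  30  29
  27  31  28  29  31  30  31 135 177 176 175 174]
w5 fin 172.2 216 160 [ 89  89 101 127 127 128 126 128 127 130 129 114  74  40  43  37  32  28
  26  33  29  25  32  28  63 117 128 130 128 127]
w5 mark 160.9 185 148 [208 206 208 207 206 207 208 207 205 207 191  83  83  83  71  31  32  32
  28  30  27  28  30  29  30  75 146 176 176 177]
```

Run:
```python
from fit import *
for n,f,m in(('w4',171.74,159.66),('w5',171.72,158.43)):
    W=load(n);print(n,tp(atz(W,(f,216),.0345)),tp(atz(W,(m,185),.044)))
```

```text
w4 [-0.0151  0.125   0.0345] [-0.0342  0.1255  0.044 ]
w5 [-0.0151  0.1258  0.0345] [-0.0342  0.1256  0.044 ]
```

```bash
python3 -c "
from plant import r
print(r.finish_job())"
```

```text
the job is handed in; nothing more can be done
None
```

I pressed the lever down to its stop and it sprang back up. The carrier is now held at the mark, drawn out about 72 mm; the camera puts the fin within about 0.2 mm of the blade. The job is handed in.

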